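# Ultrasonic cleaning of jewellery frames

### The job

Hang every jewellery frame from the grey board in the ultrasonic cleaner, each with both ends of its bar seated in one pair of hooks. When all hang there, hold the jog button fully down for at least eight seconds without a break, let it come up again, and only then take the frames out and stand them all upright with both feet on the cork drying board, leaving the other things on the bench alone.

Things in the scene. Friction and masses are not known exactly. Their poses are not given: they have to be found in the camera images.
- blue_frame: jewellery frame, blue grip (may be absent), upright on 2 feet, 0.25 kg. Origin: centre under the feet, z up. Round bar along y: 8 mm thick, 136 long, axis at z 60 mm. Grip block on mid-bar: 24 mm along y, 14 along x, z 60 to 110; grip its upper half, fingers closing along y. Legs at y +-42 mm; feet 50 mm long in x, 8 wide. Half a turn makes no difference
- blue_frame_left (a point): point on the bar axis of the blue frame at y = +59 mm, 60 mm above its origin: where the bar rests in a hook
- blue_frame_right (a point): point on the bar axis of the blue frame at y = -59 mm, 60 mm above its origin: where the bar rests in a hook
- orange_frame: jewellery frame, orange grip (may be absent), upright on 2 feet, 0.25 kg. Origin: centre under the feet, z up. Round bar along y: 8 mm thick, 136 long, axis at z 60 mm. Grip block on mid-bar: 24 mm along y, 14 along x, z 60 to 110; grip its upper half, fingers closing along y. Legs at y +-42 mm; feet 50 mm long in x, 8 wide. Half a turn makes no difference
- orange_frame_left (a point): point on the bar axis of the orange frame at y = +59 mm, 60 mm above its origin: where the bar rests in a hook
- orange_frame_right (a point): point on the bar axis of the orange frame at y = -59 mm, 60 mm above its origin: where the bar rests in a hook
- green_frame: jewellery frame, green grip (may be absent), upright on 2 feet, 0.25 kg. Origin: centre under the feet, z up. Round bar along y: 8 mm thick, 136 long, axis at z 60 mm. Grip block on mid-bar: 24 mm along y, 14 along x, z 60 to 110; grip its upper half, fingers closing along y. Legs at y +-42 mm; feet 50 mm long in x, 8 wide. Half a turn makes no difference
- green_frame_left (a point): point on the bar axis of the green frame at y = +59 mm, 60 mm above its origin: where the bar rests in a hook
- green_frame_right (a point): point on the bar axis of the green frame at y = -59 mm, 60 mm above its origin: where the bar rests in a hook
- tank: fixed ultrasonic cleaner, open empty steel tank, blue skirt. Origin: centre of underside, z up. 220 mm in x, 124 in y outside, walls 6 thick, 78 high, floor at z 10. On the long walls (y +-59 mm) three pairs of dark V hooks, at x -64, 0, 64: V bottom at z 90, tips at z 112, 34 mm wide. A frame hangs between the walls, bar along y; feet above z 160 clear the grips of hung frames
- hooks0 (a point): midway between the two hooks of the pair at the tank's x = -64 mm, 96.5 mm above the tank's origin: a seated bar's axis passes here, the frame's origin then lies 60 mm below
- hooks1 (a point): midway between the two hooks of the pair at the tank's x = 0 mm, 96.5 mm above the tank's origin: a seated bar's axis passes here, the frame's origin then lies 60 mm below
- hooks2 (a point): midway between the two hooks of the pair at the tank's x = 64 mm, 96.5 mm above the tank's origin: a seated bar's axis passes here, the frame's origin then lies 60 mm below
- load_board: fixed grey board, 250 mm (its x) by 175 mm (its y), 4 mm thick, origin at the centre of its underside: the frames stand here at the start
- dry_board: fixed cork drying board, 250 mm (its x) by 175 mm (its y), 4 mm thick, origin at the centre of its underside: here the frames finish; three fit side by side, bars along its y, 77 mm apart in x
- jog (a joint): momentary jog button: 0 when up, 0.008 m fully down (8 mm travel straight down); a spring of about 5 N when fully down pushes it up again as soon as it is let go
- jog_top (a point): centre of the top face of the yellow jog button, 32 mm across, on the grey control box (70 by 90 mm, 41 mm high, fixed); the button moves straight down
- bowl: bystander: spun steel bowl, 104 mm across, 48 mm high; not to be moved. Origin: centre of its underside
- pliers: bystander: jewellers' pliers with red handles, 163 mm long, lying flat; not to be moved. Origin: centre of its underside
- tub: bystander: white tub with a purple lid, 65 mm across, 72 mm high; not to be moved. Origin: centre of its underside
- bottle: bystander: brown bottle with a black cap, 48 mm across, 90 mm high; not to be moved. Origin: centre of its underside
- steel_blk: bystander: polished steel block, 64 x 64 x 19 mm; not to be moved. Origin: centre of its underside

How it is judged:
By the outcome, as a careful person would: the job done as asked, in the order asked, and still so for the second after the job is handed in, with the robot touching nothing.
Of blue_frame, orange_frame, green_frame only 2 to 3 are there at a start; the rules pass over those that are not, and their reading is None.
At some moment in a run one of blue_frame, orange_frame, green_frame may be knocked a few centimetres aside while the robot is not near it.
It also fails if it takes over 210 s, if anything falls off the work surface, if the arm or the gripper's body presses on something with over 40 N, if the wrist force passes 120 N, or if a joint passes its speed limit or range.

### The arm

A 6-joint arm with a two-finger parallel gripper is mounted at the origin on the work surface; the furniture and walls round the work are solid. World frame = base frame: x ahead of the robot, y to its left, z up, the work surface at z = 0. Lengths are in mm, angles in degrees, forces in N, time in s.
With the tool pointing down it reaches from about 350 to 850 mm from the base axis. Payload 8.1 kg.
Tool frame: the origin (TCP) lies where the fingers leave the gripper's body, on its centre line; the fingertips stand 73 mm ahead of it and the grasp point (between the pads) lies 54 mm ahead of it; z points along the fingers, y is the line along which they close (so a half turn about z gives the same grasp; the last joint's range is limited). The gripper opens to 85 mm and grips with 20 to 120 N. Pads are 22 mm wide; open, the fingers measure 114 mm over their backs; the gripper's body (76 mm by 85 mm) begins 54 mm behind the grasp point. The pads swing forward as they close: fully open they stand 13 mm farther back than shut.
Start: joints at [-68.95, 7.471, 85.268, -0, 87.261, -4.893], TCP at [262.511, -539.531, 303.892] pointing down, gripper open.
Joint ranges: [-169.43, 169.43], [-51.17, 129.36], [1.28, 143.12], [-76.62, 256.62], [0, 156.53], [-152.29, 152.29]. Speed limits (degrees/s): [136.94, 136.94, 159.86, 180, 180, 180].

### API

Orientations are given as [roll, pitch, yaw] about the fixed x, y, z axes, in that order (R = Rz(yaw) Ry(pitch) Rx(roll)).
In Python, from bench import sense, optics, r gives the robot as it stands.
- The arm moves only by the tool servo_tool, never from a script. Its argument "plan" is a list that holds one entry, the list of rows, each a list of 5 numbers: the shift along the world's x, y, z in m, then the turn about the world's z in degrees, then the finger opening in m, from 0 to 0.0854. A call has 1 to 10 rows; each row shifts and turns the commanded pose from where the row before left it; what a row does not reach is not made up. A row lasts 1/10 s, in which the tool goes at most 50 mm and 8.59 degrees, less where a joint would pass 70% of its speed; a pose out of reach is approached as far as the arm can. A call is refused whole if a number of a shift passes 0.05 or a number of a turn 8.59, either way. A call with a gripper value outside its range is refused whole. The fingers move at their own pace and stop on an object; "force" is the grip in N (left out, the last holds). Time passes only in rows, so rows that do not move let the fingers close. It gives the time, the measured TCP pose, the force, the opening and the grip force at its end, in the units of the state.
- sense(): the state, without advancing time (a new reading comes with each control period).
- optics.snapshot(name): name is "side" or "top" or "wrist"; returns a dict with "frame" (400x640x3 uint8, blue, green, red), "fx", "fy", "cx", "cy" (pixels), "cam_to_world" (4x4, takes a point from camera to world coordinates). Camera axes: x right, y down, z forward; pixel columns grow to the right and rows downward; lengths in mm; the calibration is good to about 2 mm. A picture is of the moment at which its call begins. There is no depth.
- r.hand_in(): hands the job in; it is judged then, once.
The state is a dict: "time": time; "joint_pos": joint angles; "qd": joint speeds; "joint_efforts": joint torques, N m; "tool_pos": TCP position; "tcp_rot": TCP orientation; "ft_force": force on the tool from outside, world axes, zero at the start; "wrist_torque": the same for the moment, N m; "finger_gap": finger opening in mm; "grip_force": force on a finger pad.
Only numpy, scipy, OpenCV 4.12 (cv2) and the standard library are available. Lean on these libraries where they do the work, as an engineer would, in place of code of your own. Each camera call takes 0.05 s, during which the arm holds its last target. There are 200 camera calls.

## Working session

There is one attempt and no reset: what is moved stays moved. The work goes in short steps, Python scripts to look and compute and a tool call to move; the robot and the scene stay as the last step left them, time stands still between calls to the robot, and variables do not carry over. Pictures are saved under pics/ and viewed, at most 14 in all, crops included, and the job is handed in when it is done.

Besides the shell and the picture viewer there is one more tool, called after ">>>" by a JSON object that holds its "name" and its "arguments". servo_tool: Moves the arm, as the interface text tells. Its arguments: {"type":"object","properties":{"plan":{"type":"array"},"force":{"type":"number"}},"required":["plan"]}

```bash
mkdir -p pics; ls; cat > h.py <<'E'
import numpy as np, cv2, json
from bench import sense, optics, r
def snap(n,f):
    s=optics.snapshot(n); cv2.imwrite(f'pics/{f}.png',s['frame'])
    np.savez(f'pics/{f}.npz',K=[s['fx'],s['fy'],s['cx'],s['cy']],T=s['cam_to_world']); return s
def px2w(f,u,v,z):
    d=np.load(f'pics/{f}.npz');fx,fy,cx,cy=d['K'];T=d['T']
    ray=T[:3,:3]@np.array([(u-cx)/fx,(v-cy)/fy,1]);o=T[:3,3]
    return (o+ray*(z-o[2])/ray[2]).round(1)
def w2px(f,p):
    d=np.load(f'pics/{f}.npz');fx,fy,cx,cy=d['K'];T=d['T']
    q=T[:3,:3].T@(np.array(p)-T[:3,3]);return np.round([fx*q[0]/q[2]+cx,fy*q[1]/q[2]+cy],1)
E
python3 - <<'E'
from h import *
for n in('top','side'):
    s=snap(n,n+'0');print(n,s['fx'],s['cx'],s['cy'],s['cam_to_world'].round(2).tolist())
print(sense())
E
```

```text
pics
top 390.62554504508716 323.64632360304597 200.06394208470672 [[-0.03, -0.98, 0.19, 348.72], [-1.0, 0.02, -0.02, 10.32], [0.01, -0.19, -0.98, 1243.94], [0.0, 0.0, 0.0, 1.0]]
side 422.5552396806099 321.0480489313033 205.43235066438373 [[1.0, 0.03, -0.05, 620.21], [0.06, -0.6, 0.8, -954.61], [-0.01, -0.8, -0.6, 780.61], [0.0, 0.0, 0.0, 1.0]]
{'time': 0.1, 'joint_pos': array([-6.89484953e+01,  7.51105886e+00,  8.53237263e+01, -2.25008220e-03,
        8.72640870e+01, -4.89386697e+00]), 'qd': array([-0.08587031, -0.15492078, -0.02786767,  0.0569369 , -0.01784126,
       -0.04528465]), 'joint_efforts': array([ 5.88015337e-04, -5.70952356e+01, -5.01941872e+01, -1.75239893e-04,
        8.09932826e-03, -5.55631402e-05]), 'tool_pos': array([ 262.36953891, -539.15957782,  302.93977348]), 'tcp_rot': array([-1.79901297e+02, -6.19567193e-03,  2.59454757e+01]), 'ft_force': array([ 0.07336422, -0.22327221,  0.10898447]), 'wrist_torque': array([-0.01345298,  0.00533182,  0.00822213]), 'grip_force': 0.0, 'finger_gap': 85.36496714225002}
```

View pics/top0.png

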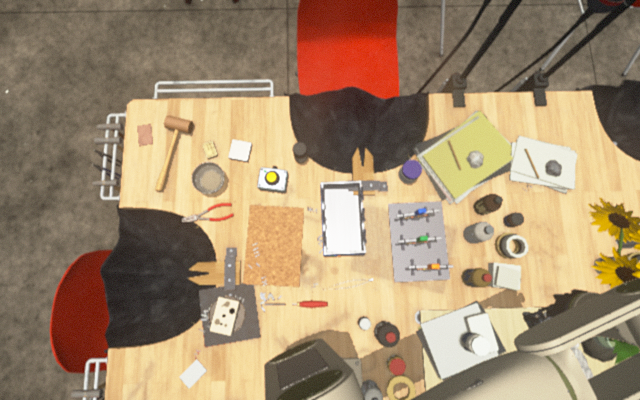

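View pics/side0.png

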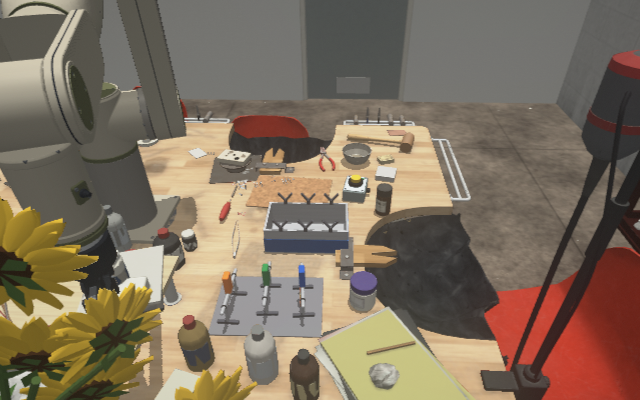

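The top view shows the bowl (210,180), pliers (208,213), button (272,178), cork board (275,245), tank (343,218), and grey board (418,241). All three frames stand on the grey board: blue (420,212), green (423,238) and orange (433,266).

```bash
python3 - <<'E'
from h import *
im=cv2.imread('pics/top0.png')[150:300,240:460]
cv2.imwrite('pics/c0.png',cv2.resize(im,None,fx=3.6,fy=3.6,interpolation=cv2.INTER_CUBIC))
im=cv2.imread('pics/side0.png')[165:345,205:405]
cv2.imwrite('pics/c1.png',cv2.resize(im,None,fx=3.3,fy=3.3,interpolation=cv2.INTER_CUBIC))
E
```

```text
(no output)
```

View pics/c0.png

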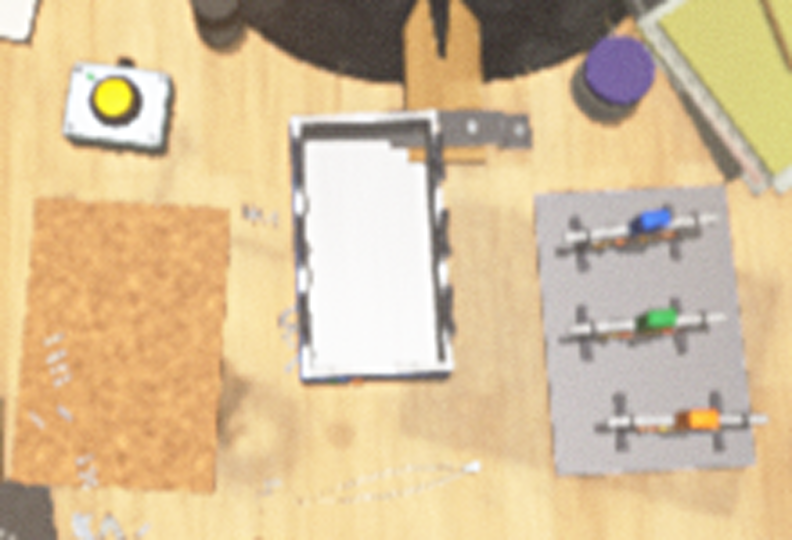

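View pics/c1.png

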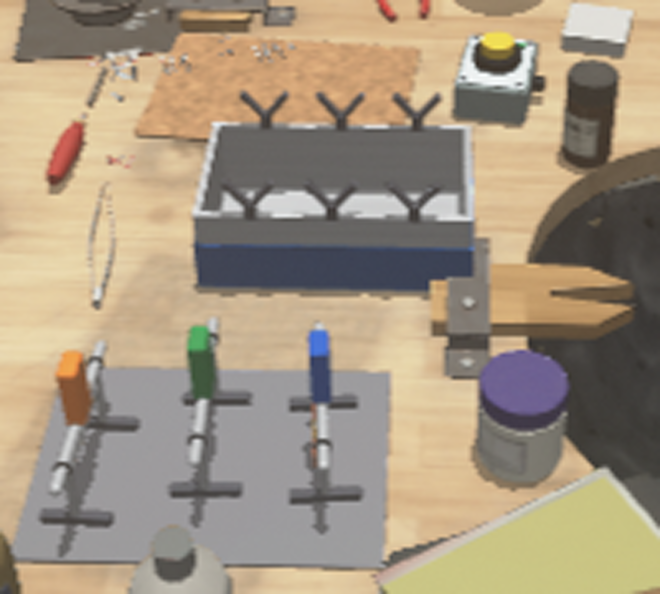

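```bash
python3 - <<'E'
from h import *
def c0(U,V,z): return px2w('top0',240+U/3.6-.36,150+V/3.6-.36,z)
def c1(U,V,z): return px2w('side0',205+U/3.3-.35,165+V/3.3-.35,z)
for n,z,L in [('griptop',114,[(653,220),(658,319),(699,419)]),('blue bar',64,[(572,237),(718,217)]),('green bar',64,[(572,333),(722,318)]),('orange bar',64,[(608,427),(765,420)]),
 ('blue feet',10,[(579,243),(676,240)]),('green feet',10,[(584,333),(680,327)]),('orange feet',10,[(620,422),(717,420)]),
 ('tank rim',78,[(292,118),(440,112),(452,372),(303,378)]),('btn',49,[(114,98)]),('cork',4,[(35,198),(230,208),(215,490),(8,482)]),('grey',4,[(536,195),(725,185),(754,467),(556,475)])]:
    print(n,[c0(*p,z).tolist() for p in L])
print('SIDE')
for n,z,L in [('griptop',114,[(319,334),(201,331),(72,356)]),('tank rim',78,[(196,216),(474,216),(472,124),(212,124)]),('hook V near,far',90,[(251,210),(331,213),(414,212),(266,122),(341,122),(417,122)]),('tips',112,[(223,186),(270,188),(306,187),(355,188),(388,187),(439,188)]),('btn',49,[(498,40)]),('blue feet',10,[(323,403),(325,494)]),('green feet',10,[(217,398),(206,490)]),('orange feet',10,[(98,423),(77,517)]),('blue bar',64,[(319,325),(323,465)]),('green',64,[(213,325),(195,460)]),('orange',64,[(99,345),(58,490)]),('grey',4,[(388,373),(385,567)])]:
    print(n,[c1(*p,z).tolist() for p in L])
E
```

```text
griptop [[530.9, -293.3, 114.0], [450.1, -291.4, 114.0], [369.9, -318.2, 114.0]]
blue bar [[526.0, -236.6, 64.0], [540.3, -362.5, 64.0]]
green bar [[444.6, -231.5, 64.0], [454.1, -358.8, 64.0]]
orange bar [[366.2, -256.6, 64.0], [368.7, -387.6, 64.0]]
blue feet [[528.5, -253.8, 10.0], [529.2, -340.4, 10.0]]
green feet [[448.7, -253.1, 10.0], [451.9, -338.0, 10.0]]
orange feet [[371.0, -279.5, 10.0], [370.6, -364.0, 10.0]]
tank rim [[631.9, -0.9, 78.0], [634.3, -127.4, 78.0], [413.8, -127.6, 78.0], [411.9, -4.7, 78.0]]
btn [[660.4, 154.1, 49.0]]
cork [[581.5, 230.0, 4.0], [568.3, 55.8, 4.0], [322.2, 72.5, 4.0], [333.4, 250.4, 4.0]]
grey [[573.8, -219.1, 4.0], [579.1, -390.2, 4.0], [329.8, -394.7, 4.0], [327.4, -222.3, 4.0]]
SIDE
griptop [[534.0, -291.9, 114.0], [454.5, -292.8, 114.0], [373.1, -319.7, 114.0]]
tank rim [[421.5, -132.1, 78.0], [638.0, -122.5, 78.0], [635.9, -2.0, 78.0], [415.3, -11.5, 78.0]]
hook V near,far [[466.1, -137.2, 90.0], [528.1, -138.0, 90.0], [591.7, -134.0, 90.0], [463.6, -22.8, 90.0], [526.3, -20.1, 90.0], [589.7, -17.4, 90.0]]
tips [[445.9, -135.9, 112.0], [482.1, -136.7, 112.0], [509.3, -134.3, 112.0], [546.7, -133.8, 112.0], [571.7, -131.5, 112.0], [610.5, -131.0, 112.0]]
btn [[660.8, 174.2, 49.0]]
blue feet [[530.0, -259.0, 10.0], [538.8, -341.4, 10.0]]
green feet [[451.5, -257.8, 10.0], [456.7, -341.9, 10.0]]
orange feet [[369.0, -285.8, 10.0], [373.0, -368.6, 10.0]]
blue bar [[526.7, -233.1, 64.0], [541.2, -361.1, 64.0]]
green [[449.8, -236.7, 64.0], [457.1, -360.9, 64.0]]
orange [[371.4, -260.5, 64.0], [373.3, -389.4, 64.0]]
grey [[575.7, -221.3, 4.0], [582.9, -393.9, 4.0]]
```

Two sight lines agree to about 5 mm: blue (532,-295, yaw 6°), green (452,-293, yaw 4°), orange (371,-320, yaw 1°), and tank (525,-67, yaw about 1.5°). I'll move above blue and take a wrist look.

>>> {"name": "servo_tool", "arguments": {"plan": [[[0.03, 0.03, 0, -2.5, 0.06], [0.03, 0.03, 0, -2.5, 0.06], [0.03, 0.025, 0, -2.5, 0.06], [0.03, 0.025, 0, -2.5, 0.06], [0.03, 0.025, 0, -2.5, 0.06], [0.03, 0.025, 0, -2.5, 0.06], [0.03, 0.025, 0, -2.5, 0.06], [0.03, 0.025, 0, -2, 0.06], [0.03, 0.025, 0, 0, 0.06], [0, 0.01, 0, 0, 0.06]]], "force": 70}}

```text
time: 1.1
tool_pos: [535.0, -291.6, 303.0]
tcp_rot: [-179.9, -0.0, 6.6]
ft_force: [-0.8, -0.7, -0.2]
finger_gap: 59.8
grip_force: 0.0
```

```bash
python3 - <<'E'
from h import *
s=snap('wrist','w0');print(s['fx'],s['cam_to_world'].round(2).tolist());q=sense();print(q['tool_pos'],q['tcp_rot'])
for n,p in dict(blue=(532,-295,114),green=(452,-293,114),orange=(371,-320,114)).items(): print(n,w2px('w0',p))
E
```

```text
316.45394107093273 [[0.12, -0.95, -0.27, 604.03], [-0.99, -0.11, -0.03, -283.78], [-0.0, 0.27, -0.96, 372.83], [0.0, 0.0, 0.0, 1.0]]
[ 533.80286788 -291.33418382  303.01051285] [-1.79891496e+02  4.63871761e-02  6.65060902e+00]
blue [326.5 195.7]
green [314.  278.7]
orange [332.2 353.8]
```

View pics/w0.png

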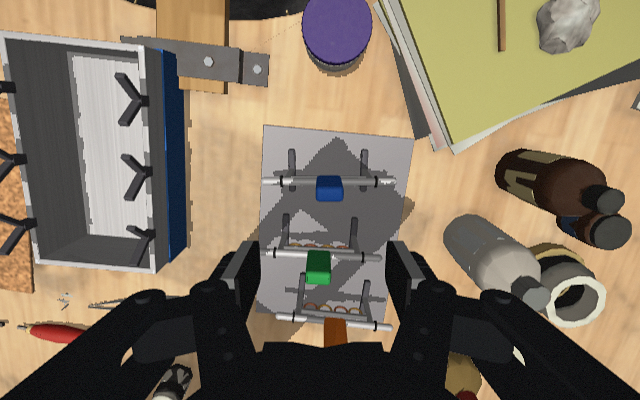

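The wrist view shows the blue bar from (262,181) to (396,183) with its grip top near (330,194), green from (260,254) to (395,257), and orange from (277,316) to (392,327). The near hooks sit around (137,100), (140,176) and (140,240).

```bash
python3 - <<'E'
from h import *
im=cv2.imread('pics/w0.png')
hsv=cv2.cvtColor(im,cv2.COLOR_BGR2HSV)
for n,h0,h1 in(('blue',105,125),('green',50,75)):
    m=cv2.inRange(hsv,(h0,140,40),(h1,255,255))[:,280:380];ys,xs=np.nonzero(m);V=hsv[...,2][:,280:380]
    print(n,[(y,xs[ys==y].min()+280,xs[ys==y].max()+280,int(V[y][m[y]>0].mean())) for y in range(ys.min(),ys.max()+1,2)if (ys==y).any()])
for n,z,L in [('blue',64,[(262,181),(396,183)]),('green',64,[(260,254),(395,257)]),('orange',64,[(277,316),(392,327)]),
  ('tips',112,[(118,75),(120,125),(123,155),(123,201)]),('vb',90,[(136,100),(140,178)]),('rim',78,[(150,50),(157,272),(3,33),(35,265)])]:
    print(n,[px2w('w0',*p,z).tolist() for p in L])
E
```

```text
blue [(14, np.int64(303), np.int64(303), 67), (18, np.int64(302), np.int64(302), 87), (56, np.int64(315), np.int64(315), 42), (58, np.int64(318), np.int64(318), 46), (62, np.int64(343), np.int64(343), 50), (64, np.int64(334), np.int64(334), 46), (176, np.int64(318), np.int64(339), 71), (178, np.int64(317), np.int64(340), 73), (180, np.int64(317), np.int64(340), 73), (182, np.int64(316), np.int64(341), 73), (184, np.int64(316), np.int64(341), 73), (186, np.int64(316), np.int64(342), 84), (188, np.int64(316), np.int64(342), 118), (190, np.int64(316), np.int64(342), 133), (192, np.int64(316), np.int64(342), 132), (194, np.int64(316), np.int64(342), 130), (196, np.int64(316), np.int64(342), 128), (198, np.int64(316), np.int64(342), 127), (200, np.int64(317), np.int64(341), 117)]
green [(250, np.int64(310), np.int64(311), 66), (252, np.int64(308), np.int64(329), 57), (254, np.int64(308), np.int64(329), 58), (256, np.int64(308), np.int64(329), 59), (258, np.int64(307), np.int64(329), 60), (260, np.int64(307), np.int64(329), 61), (262, np.int64(307), np.int64(329), 60), (264, np.int64(307), np.int64(329), 60), (266, np.int64(307), np.int64(329), 60), (268, np.int64(306), np.int64(329), 61), (270, np.int64(306), np.int64(330), 60), (272, np.int64(306), np.int64(330), 113), (274, np.int64(305), np.int64(330), 150), (276, np.int64(305), np.int64(330), 160), (278, np.int64(305), np.int64(330), 154), (280, np.int64(305), np.int64(330), 153), (282, np.int64(306), np.int64(329), 159), (284, np.int64(320), np.int64(328), 131)]
blue [[525.7, -231.2, 64.0], [539.2, -364.8, 64.0]]
green [[445.4, -234.2, 64.0], [458.8, -378.3, 64.0]]
orange [[370.3, -258.1, 64.0], [371.1, -390.6, 64.0]]
tips [[609.0, -123.4, 112.0], [570.9, -122.7, 112.0], [546.6, -123.7, 112.0], [506.4, -121.5, 112.0]]
vb [[590.9, -124.0, 90.0], [522.2, -124.5, 90.0]]
rim [[633.1, -131.0, 78.0], [419.6, -131.1, 78.0], [632.2, -7.8, 78.0], [413.0, -5.8, 78.0]]
```

>>> {"name": "servo_tool", "arguments": {"plan": [[[0, -0.006, -0.02, -0.5, 0.06], [0, 0, -0.035, 0, 0.06], [0, 0, -0.035, 0, 0.06], [0, 0, -0.03, 0, 0.06], [0, 0, -0.02, 0, 0.06], [0, 0, -0.008, 0, 0.06], [0, 0, 0, 0, 0.06], [0, 0, 0, 0, 0.06]]]}}

```text
time: 1.95
tool_pos: [532.7, -301.3, 157.2]
tcp_rot: [179.9, -0.1, 5.9]
ft_force: [-0.1, -1.0, 0.3]
finger_gap: 60.1
grip_force: 0.0
```

>>> {"name": "servo_tool", "arguments": {"plan": [[[0, 0, 0, 0, 0.01], [0, 0, 0, 0, 0.01], [0, 0, 0, 0, 0.01], [0, 0, 0, 0, 0.01], [0, 0, 0, 0, 0.01], [0, 0, 0, 0, 0.01], [0, 0, 0, 0, 0.01], [0, 0, 0, 0, 0.01]]]}}

```text
time: 2.75
tool_pos: [533.0, -300.5, 156.9]
tcp_rot: [180.0, -0.1, 6.0]
ft_force: [-0.3, 3.9, 5.5]
finger_gap: 23.1
grip_force: 70.6
```

>>> {"name": "servo_tool", "arguments": {"plan": [[[0, 0, 0.01, 0, 0.01], [0, 0, 0.025, 0, 0.01], [0, 0, 0.035, 0, 0.01], [0, 0, 0.035, 0, 0.01], [0, 0, 0.035, 0, 0.01], [0, 0.01, 0.025, 0, 0.01], [0.005, 0.02, 0.01, 0, 0.01], [0.01, 0.03, 0, -1, 0.01], [0.01, 0.03, 0, -1, 0.01], [0.01, 0.03, 0, -1, 0.01]]]}}

```text
time: 3.75
tool_pos: [567.4, -179.6, 330.9]
tcp_rot: [180.0, 0.0, 2.9]
ft_force: [-0.5, 0.4, -3.2]
finger_gap: 23.0
grip_force: 69.6
```

>>> {"name": "servo_tool", "arguments": {"plan": [[[0.01, 0.03, 0, -1, 0.01], [0.01, 0.03, 0, -1, 0.01], [0.0025, 0.025, 0, 0, 0.01], [0, 0.02, 0, 0, 0.01], [0, 0.008, 0, 0, 0.01], [0, 0, 0, 0, 0.01], [0, 0, 0, 0, 0.01], [0, 0, 0, 0, 0.01]]]}}

```text
time: 4.55
tool_pos: [589.9, -68.7, 330.8]
tcp_rot: [180.0, 0.0, 0.9]
ft_force: [0.9, 0.1, -3.5]
finger_gap: 22.8
grip_force: 69.7
```

```bash
python3 - <<'E'
from h import *
s=snap('wrist','w1');q=sense();print(q['tool_pos'],q['tcp_rot'],q['ft_force'],q['finger_gap'])
snap('side','s1')
a=cv2.imread('pics/w1.png');b=cv2.resize(cv2.imread('pics/s1.png')[130:290,230:400],None,fx=2.5,fy=2.5)
cv2.imwrite('pics/v1.png',cv2.resize(a,None,fx=1.2,fy=1.2))
E
```

```text
[589.91450175 -68.67755458 330.87585376] [1.79982829e+02 6.02724658e-03 8.66566700e-01] [ 0.265631   -0.38310586 -3.00657446] 22.760067619124396
```

View pics/v1.png

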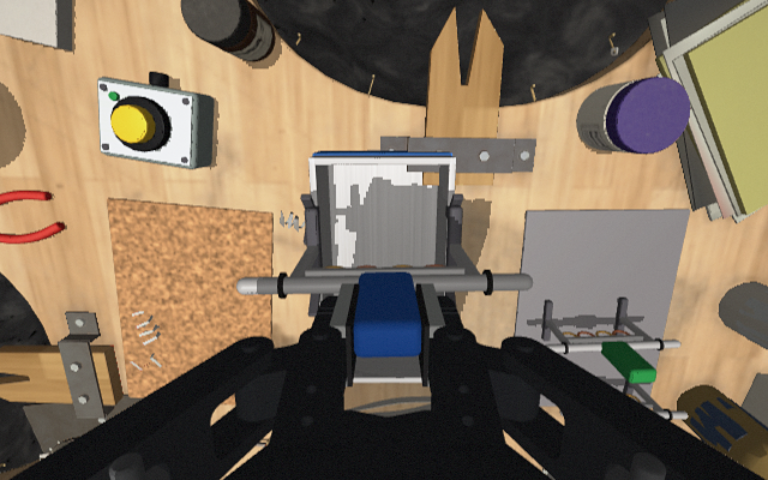

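The wrist view shows the blue bar level, from (238,286) to (532,282). The tank's far rim runs (310,160)–(455,160), hooks2 tips are at (311,203) and (455,203), and the button top is at (133,123).

```bash
python3 - <<'E'
from h import *
for n,z,L in [('bar',170+66,[(240,286),(532,282)]),('rim',78,[(309,160),(456,159)]),('tips far',112,[(311,200),(455,200)]),('btn',49,[(133,123)])]:
    print(n,[px2w('w1',p[0]/1.2-.2,p[1]/1.2-.2,z).tolist() for p in L])
E
```

```text
bar [[587.1, 0.2, 236.0], [591.2, -136.3, 236.0]]
rim [[632.6, -2.7, 78.0], [635.2, -125.5, 78.0]]
tips far [[605.1, -9.8, 112.0], [606.8, -120.6, 112.0]]
btn [[660.1, 158.0, 49.0]]
```

>>> {"name": "servo_tool", "arguments": {"plan": [[[0, 0.003, -0.025, 0, 0.01], [0, 0, -0.035, 0, 0.01], [0, 0, -0.03, 0, 0.01], [0, 0, -0.025, 0, 0.01], [0, 0, -0.013, 0, 0.01], [0, 0, -0.007, 0, 0.01], [0, 0, -0.004, 0, 0.01], [0, 0, 0, 0, 0.01], [0, 0, 0, 0, 0.01]]]}}

```text
time: 5.55
tool_pos: [590.8, -64.7, 193.4]
tcp_rot: [180.0, -0.1, 0.9]
ft_force: [-0.1, 0.9, -3.1]
finger_gap: 22.9
grip_force: 69.6
```

>>> {"name": "servo_tool", "arguments": {"plan": [[[0, 0, -0.002, 0, 0.01], [0, 0, -0.001, 0, 0.01], [0, 0, 0, 0, 0.01], [0, 0, 0, 0, 0.01]]]}}

```text
time: 5.95
tool_pos: [590.8, -64.8, 191.1]
tcp_rot: [179.9, -0.1, 0.9]
ft_force: [-4.1, 0.4, 7.3]
finger_gap: 22.7
grip_force: 70.6
```

>>> {"name": "servo_tool", "arguments": {"plan": [[[0, 0, 0, 0, 0.05], [0, 0, 0, 0, 0.05], [0, 0, 0, 0, 0.05], [0, 0, 0, 0, 0.05], [0, 0, 0.02, 0, 0.05], [0, 0, 0.035, 0, 0.05], [0, 0, 0.035, 0, 0.05], [0, 0, 0.03, 0, 0.05], [-0.01, -0.02, 0.01, 0.8, 0.06], [-0.02, -0.04, 0, 0.8, 0.06]]]}}

```text
time: 6.95
tool_pos: [561.5, -123.4, 322.0]
tcp_rot: [179.9, -0.3, 2.8]
ft_force: [1.1, -0.8, -0.2]
finger_gap: 59.8
grip_force: 0.0
```

>>> {"name": "servo_tool", "arguments": {"plan": [[[-0.02, -0.04, 0, 0.8, 0.06], [-0.02, -0.04, 0, 0.8, 0.06], [-0.02, -0.04, 0, 0.8, 0.06], [-0.02, -0.03, 0, 0, 0.06], [-0.02, -0.02, 0, 0, 0.06], [-0.008, -0.003, 0, 0, 0.06], [0, 0, 0, 0, 0.06], [0, 0, 0, 0, 0.06]]]}}

```text
time: 7.75
tool_pos: [452.5, -296.9, 318.9]
tcp_rot: [-180.0, -0.0, 5.0]
ft_force: [0.8, 0.3, 0.0]
finger_gap: 59.8
grip_force: 0.0
```

```bash
cat >> h.py <<'E'
HUE=dict(blue=(105,125),green=(50,75),orange=(5,20))
def grip(f,n,z,crop=None,zmin=90):
    "centre of the bright top face of a grip"
    im=cv2.imread(f'pics/{f}.png');hsv=cv2.cvtColor(im,cv2.COLOR_BGR2HSV)
    h=HUE[n];m=cv2.inRange(hsv,(h[0],150,zmin),(h[1],255,255))
    k,lab,st,c=cv2.connectedComponentsWithStats(m);out=[]
    for i in range(1,k):
        if st[i,4]>60:
            rc=cv2.minAreaRect(np.argwhere(lab==i)[:,::-1].astype(np.float32))
            out.append((st[i].tolist(),[round(float(t),1) for t in (*rc[0],*rc[1],rc[2])],px2w(f,*rc[0],z).tolist()))
    return out
E
python3 - <<'E'
from h import *
s=snap('wrist','w2');snap('top','t2');q=sense();print(q['tool_pos'],q['tcp_rot'])
for f in('w2','t2'):
  for n in HUE: print(f,n,grip(f,n,114) if f=='w2' else [a for a in grip(f,n,114) if 250<a[0][0]<460 and 150<a[0][1]<300])
cv2.imwrite('pics/v2.png',cv2.resize(np.hstack([cv2.imread('pics/w2.png'),cv2.resize(cv2.imread('pics/t2.png')[160:290,300:460],(492,400))]),None,fx=.7,fy=.7))
E
```

```text
[ 452.8401687  -296.53524512  318.90734912] [-1.79987372e+02 -2.19256431e-02  5.02842375e+00]
w2 blue [([158, 0, 14, 192, 251], [164.7, 95.5, 191.4, 1.8, 86.4], [519.2, -159.9, 114.0])]
w2 green [([361, 197, 23, 12, 240], [372.0, 202.5, 11.0, 22.0, 90.0], [442.2, -342.7, 114.0])]
w2 orange [([41, 7, 19, 8, 79], [50.0, 10.5, 18.4, 6.3, 4.8], [574.7, -74.6, 114.0]), ([330, 244, 26, 33, 736], [342.5, 260.0, 25.0, 32.0, 0.0], [382.6, -322.0, 114.0])]
t2 blue []
t2 green []
t2 orange []
```

View pics/v2.png

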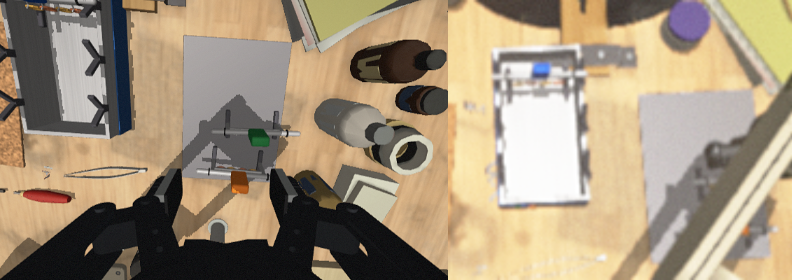

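The wrist view shows that green has been knocked. Its grip is now at (372,203) and its bar runs from about (303,187) to (429,190). Blue hangs in the far pair of hooks. Next is green's yaw.

```bash
python3 - <<'E'
from h import *
im=cv2.imread('pics/w2.png')[170:290,290:440]
cv2.imwrite('pics/v3.png',cv2.resize(im,None,fx=4,fy=4,interpolation=cv2.INTER_CUBIC))
E
```

```text
(no output)
```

View pics/v3.png

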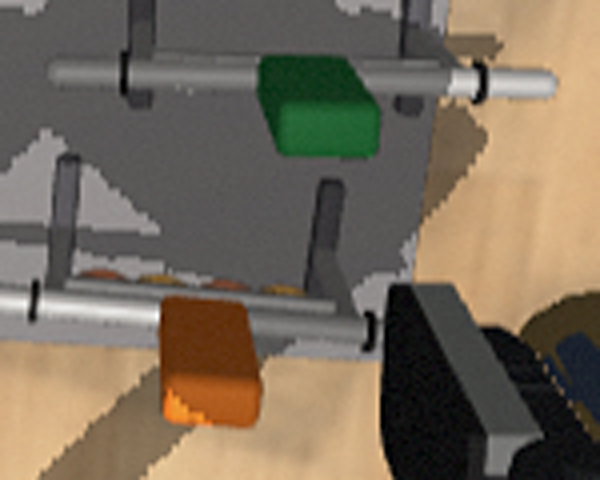

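```bash
python3 - <<'E'
from h import *
f=lambda U,V,z:px2w('w2',290+U/4-.4,170+V/4-.4,z).tolist()
print('green',f(50,72,64),f(556,85,64),f(328,131,114));print('orange',f(20,302,64),f(368,330,64),f(213,393,114))
E
```

```text
green [437.7, -276.3, 64.0] [445.7, -410.3, 64.0] [442.3, -342.3, 114.0]
orange [370.9, -272.5, 64.0] [370.8, -370.4, 64.0] [374.3, -323.2, 114.0]
```

>>> {"name": "servo_tool", "arguments": {"plan": [[[-0.006, -0.025, -0.01, -1.6, 0.06], [-0.005, -0.0215, -0.02, 0, 0.06], [0, 0, -0.035, 0, 0.06], [0, 0, -0.035, 0, 0.06], [0, 0, -0.03, 0, 0.06], [0, 0, -0.022, 0, 0.06], [0, 0, -0.01, 0, 0.06], [0, 0, 0, 0, 0.06], [0, 0, 0, 0, 0.06]]]}}

```text
time: 8.75
tool_pos: [441.9, -344.1, 158.1]
tcp_rot: [179.9, -0.1, 3.4]
ft_force: [-1.0, -0.4, 0.4]
finger_gap: 60.0
grip_force: 0.0
```

>>> {"name": "servo_tool", "arguments": {"plan": [[[0, 0, 0, 0, 0.01], [0, 0, 0, 0, 0.01], [0, 0, 0, 0, 0.01], [0, 0, 0, 0, 0.01], [0, 0, 0, 0, 0.01], [0, 0, 0, 0, 0.01], [0, 0, 0, 0, 0.01], [0, 0, 0, 0, 0.01]]]}}

```text
time: 9.55
tool_pos: [441.6, -344.4, 158.2]
tcp_rot: [179.9, -0.1, 3.3]
ft_force: [-0.2, 2.6, 5.9]
finger_gap: 22.8
grip_force: 69.8
```

>>> {"name": "servo_tool", "arguments": {"plan": [[[0, 0, 0.01, 0, 0.01], [0, 0, 0.025, 0, 0.01], [0, 0, 0.035, 0, 0.01], [0, 0, 0.035, 0, 0.01], [0, 0.01, 0.035, 0, 0.01], [0.005, 0.02, 0.025, 0, 0.01], [0.01, 0.03, 0.01, -1, 0.01], [0.01, 0.035, 0, -1.4, 0.01], [0.01, 0.035, 0, 0, 0.01], [0.01, 0.035, 0, 0, 0.01]]]}}

```text
time: 10.55
tool_pos: [485.8, -177.8, 332.2]
tcp_rot: [180.0, 0.0, 0.9]
ft_force: [0.7, -0.1, -2.4]
finger_gap: 22.6
grip_force: 69.1
```

>>> {"name": "servo_tool", "arguments": {"plan": [[[0.01, 0.035, 0, 0, 0.01], [0.01, 0.03, 0, 0, 0.01], [0.01, 0.025, 0, 0, 0.01], [0.01, 0.02, 0, 0, 0.01], [0, 0.004, 0, 0, 0.01], [0, 0, 0, 0, 0.01], [0, 0, 0, 0, 0.01], [0, 0, -0.02, 0, 0.01], [0, 0, -0.03, 0, 0.01]]]}}

```text
time: 11.45
tool_pos: [526.9, -66.5, 283.9]
tcp_rot: [179.9, -0.3, 0.9]
ft_force: [-0.7, 0.6, -3.3]
finger_gap: 22.4
grip_force: 69.3
```

>>> {"name": "servo_tool", "arguments": {"plan": [[[0, 0.0015, -0.03, 0, 0.01], [0, 0, -0.03, 0, 0.01], [0, 0, -0.015, 0, 0.01], [0, 0, -0.008, 0, 0.01], [0, 0, -0.004, 0, 0.01], [0, 0, -0.003, 0, 0.01], [0, 0, -0.002, 0, 0.01], [0, 0, 0, 0, 0.01], [0, 0, 0, 0, 0.01]]]}}

```text
time: 12.35
tool_pos: [526.8, -63.9, 191.9]
tcp_rot: [179.9, -0.1, 0.9]
ft_force: [-4.2, -0.3, 7.2]
finger_gap: 22.3
grip_force: 70.2
```

>>> {"name": "servo_tool", "arguments": {"plan": [[[0, 0, 0, 0, 0.05], [0, 0, 0, 0, 0.05], [0, 0, 0, 0, 0.05], [0, 0, 0, 0, 0.05], [0, 0, 0.02, 0, 0.05], [0, 0, 0.035, 0, 0.05], [0, 0, 0.035, 0, 0.05], [-0.005, -0.01, 0.03, 0, 0.05], [-0.015, -0.025, 0.01, 0, 0.06], [-0.02, -0.035, 0, 0, 0.06]]]}}

```text
time: 13.35
tool_pos: [487.0, -133.6, 322.8]
tcp_rot: [179.9, -0.3, 1.1]
ft_force: [0.9, -0.9, -0.7]
finger_gap: 60.1
grip_force: 0.0
```

>>> {"name": "servo_tool", "arguments": {"plan": [[[-0.02, -0.035, 0, 0, 0.06], [-0.02, -0.035, 0, 0, 0.06], [-0.02, -0.035, 0, 0, 0.06], [-0.02, -0.035, 0, 0, 0.06], [-0.014, -0.03, 0, 0, 0.06], [-0.01, -0.017, 0, 0, 0.06], [0, 0, 0, 0, 0.06], [0, 0, 0, 0, 0.06]]]}}

```text
time: 14.15
tool_pos: [382.0, -320.5, 319.8]
tcp_rot: [-180.0, -0.0, 0.9]
ft_force: [0.4, -0.9, -0.1]
finger_gap: 59.8
grip_force: 0.0
```

```bash
python3 - <<'E'
from h import *
s=snap('wrist','w4');q=sense();print(q['tool_pos'],q['tcp_rot'],w2px('w4',(373,-321,114)))
for n in HUE: print(n,grip('w4',n,114),grip('w4',n,146))
im=cv2.imread('pics/w4.png')
cv2.imwrite('pics/v4.png',im)
E
```

```text
[ 382.26382492 -320.08842665  319.81414392] [-1.79972612e+02 -1.06801014e-02  9.34151603e-01] [323.  196.5]
blue [([123, 0, 23, 139, 168], [134.0, 69.0, 139.7, 1.7, 81.2], [478.3, -165.8, 114.0])] [([123, 0, 23, 139, 168], [134.0, 69.0, 139.7, 1.7, 81.2], [475.2, -183.6, 146.0])]
green [] []
orange [([5, 21, 21, 7, 71], [15.0, 24.0, 20.0, 6.0, -0.0], [509.9, -77.3, 114.0]), ([313, 180, 26, 26, 612], [325.5, 192.5, 25.0, 25.0, 90.0], [376.8, -323.2, 114.0])] [([5, 21, 21, 7, 71], [15.0, 24.0, 20.0, 6.0, -0.0], [503.1, -105.4, 146.0]), ([313, 180, 26, 26, 612], [325.5, 192.5, 25.0, 25.0, 90.0], [385.5, -322.8, 146.0])]
```

View pics/v4.png

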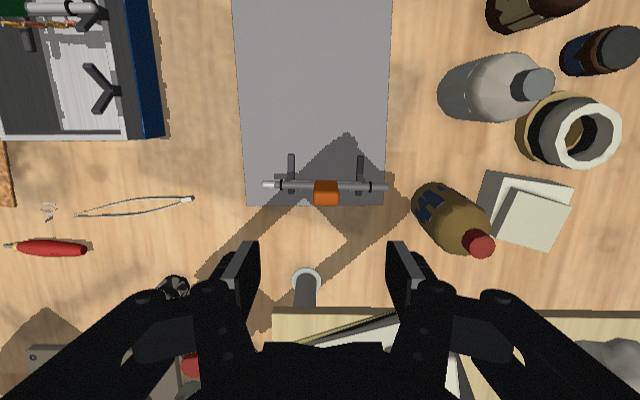

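Orange hasn't moved: its grip top is at (326,198) and its bar runs (263,184)–(388,187). That puts it at (372.5,-323) with yaw about 0°.

>>> {"name": "servo_tool", "arguments": {"plan": [[[-0.01, -0.0025, -0.02, -0.7, 0.06], [0, 0, -0.035, 0, 0.06], [0, 0, -0.035, 0, 0.06], [0, 0, -0.035, 0, 0.06], [0, 0, -0.022, 0, 0.06], [0, 0, -0.01, 0, 0.06], [0, 0, -0.005, 0, 0.06], [0, 0, 0, 0, 0.06], [0, 0, 0, 0, 0.06]]]}}

```text
time: 15.1
tool_pos: [372.8, -323.5, 159.4]
tcp_rot: [179.9, -0.1, 0.3]
ft_force: [0.1, -0.6, 0.1]
finger_gap: 59.7
grip_force: 0.0
```

>>> {"name": "servo_tool", "arguments": {"plan": [[[0, 0, 0, 0, 0.01], [0, 0, 0, 0, 0.01], [0, 0, 0, 0, 0.01], [0, 0, 0, 0, 0.01], [0, 0, 0, 0, 0.01], [0, 0, 0, 0, 0.01], [0, 0, 0, 0, 0.01], [0, 0, 0, 0, 0.01]]]}}

```text
time: 15.9
tool_pos: [372.5, -323.7, 159.0]
tcp_rot: [179.9, -0.1, 0.2]
ft_force: [0.9, -0.4, 6.5]
finger_gap: 22.7
grip_force: 69.5
```

>>> {"name": "servo_tool", "arguments": {"plan": [[[0, 0, 0.01, 0, 0.01], [0, 0, 0.025, 0, 0.01], [0, 0, 0.035, 0, 0.01], [0, 0, 0.035, 0, 0.01], [0, 0.01, 0.035, 0, 0.01], [0.005, 0.02, 0.025, 0, 0.01], [0.01, 0.03, 0.01, 0.6, 0.01], [0.01, 0.035, 0, 0, 0.01], [0.01, 0.035, 0, 0, 0.01], [0.01, 0.035, 0, 0, 0.01]]]}}

```text
time: 16.9
tool_pos: [416.7, -156.5, 332.9]
tcp_rot: [-180.0, 0.0, 0.8]
ft_force: [0.5, 0.0, -2.2]
finger_gap: 22.4
grip_force: 69.0
```

>>> {"name": "servo_tool", "arguments": {"plan": [[[0.01, 0.03, 0, 0, 0.01], [0.01, 0.025, 0, 0, 0.01], [0.01, 0.02, 0, 0, 0.01], [0.01, 0.016, 0, 0, 0.01], [0.005, 0.002, 0, 0, 0.01], [0, 0, 0, 0, 0.01], [0, 0, 0, 0, 0.01], [0, 0, -0.02, 0, 0.01], [0, 0, -0.03, 0, 0.01]]]}}

```text
time: 17.8
tool_pos: [462.8, -66.3, 284.5]
tcp_rot: [179.9, -0.2, 0.8]
ft_force: [0.2, -0.7, -2.8]
finger_gap: 22.6
grip_force: 69.2
```

>>> {"name": "servo_tool", "arguments": {"plan": [[[0, 0.0015, -0.03, 0, 0.01], [0, 0, -0.03, 0, 0.01], [0, 0, -0.015, 0, 0.01], [0, 0, -0.008, 0, 0.01], [0, 0, -0.004, 0, 0.01], [0, 0, -0.003, 0, 0.01], [0, 0, -0.002, 0, 0.01], [0, 0, 0, 0, 0.01], [0, 0, 0, 0, 0.01]]]}}

```text
time: 18.7
tool_pos: [462.8, -63.9, 192.0]
tcp_rot: [179.9, -0.1, 0.9]
ft_force: [0.9, -1.9, 0.8]
finger_gap: 22.9
grip_force: 69.4
```

>>> {"name": "servo_tool", "arguments": {"plan": [[[0, 0, 0, 0, 0.05], [0, 0, 0, 0, 0.05], [0, 0, 0, 0, 0.05], [0, 0, 0, 0, 0.05], [0, 0, 0.02, 0, 0.05], [0, 0, 0.035, 0, 0.05], [0, 0, 0.035, 0, 0.05], [0.005, 0.005, 0.03, 0, 0.03], [0.02, 0.02, 0.01, 0, 0.03], [0.025, 0.03, 0, 0, 0.0]]]}}

```text
time: 19.7
tool_pos: [513.4, -9.1, 324.2]
tcp_rot: [179.9, -0.3, 0.7]
ft_force: [0.9, 0.1, -0.1]
finger_gap: 16.7
grip_force: 0.0
```

>>> {"name": "servo_tool", "arguments": {"plan": [[[0.03, 0.035, 0, 0, 0.0], [0.03, 0.035, 0, 0, 0.0], [0.03, 0.035, 0, 0, 0], [0.02, 0.025, 0, 0, 0], [0.01, 0.015, 0, 0, 0], [0, 0, 0, 0, 0], [0, 0, 0, 0, 0], [0, 0, 0, 0, 0]]]}}

```text
time: 20.5
tool_pos: [631.7, 135.7, 320.8]
tcp_rot: [180.0, 0.0, 0.8]
ft_force: [0.3, -0.0, 0.4]
finger_gap: 0.1
grip_force: 0.0
```

```bash
python3 - <<'E'
from h import *
HUE['yellow']=(22,34)
s=snap('wrist','w5');snap('side','s5');snap('top','t5');q=sense();print(q['tool_pos'],q['tcp_rot'],q['finger_gap'])
for f in('w5','s5','t5'):print(f,[a for a in grip(f,'yellow',60) if a[0][4]<1500])
a=cv2.resize(cv2.imread('pics/w5.png'),None,fx=.62,fy=.62)
b=cv2.resize(cv2.imread('pics/s5.png')[150:300,230:400],(397,350))
c=np.zeros((600,800,3),np.uint8);c[:248,:397]=a;c[250:600,:397]=b
c[:350,400:797]=cv2.resize(cv2.imread('pics/t5.png')[150:280,290:437],(397,350))
cv2.imwrite('pics/v5.png',c)
E
```

```text
[631.7923388  135.6056645  321.25529523] [ 1.79996607e+02 -2.38117541e-02  7.84242485e-01] 0.11672854919117807
w5 [([292, 133, 30, 31, 695], [306.5, 148.0, 30.0, 29.0, 90.0], [659.2, 152.7, 60.0])]
s5 [([126, 336, 26, 10, 88], [138.8, 341.0, 5.4, 25.7, 75.3], [221.5, -462.7, 60.0]), ([86, 348, 67, 36, 842], [120.4, 370.7, 25.5, 68.8, 50.6], [213.1, -528.4, 60.0]), ([175, 366, 82, 34, 1433], [215.5, 382.5, 33.0, 81.0, 90.0], [397.8, -542.8, 60.0]), ([112, 382, 27, 10, 99], [124.9, 385.9, 4.1, 27.4, 76.0], [234.5, -557.6, 60.0])]
t5 [([266, 172, 10, 10, 88], [270.5, 176.5, 9.0, 9.0, 90.0], [658.8, 155.3, 60.0]), ([590, 199, 50, 51, 914], [618.4, 222.1, 60.0, 33.2, 24.7], [490.1, -914.7, 60.0]), ([592, 247, 48, 58, 1218], [622.1, 273.6, 60.0, 41.3, 32.3], [334.4, -899.3, 60.0])]
```

View pics/v5.png

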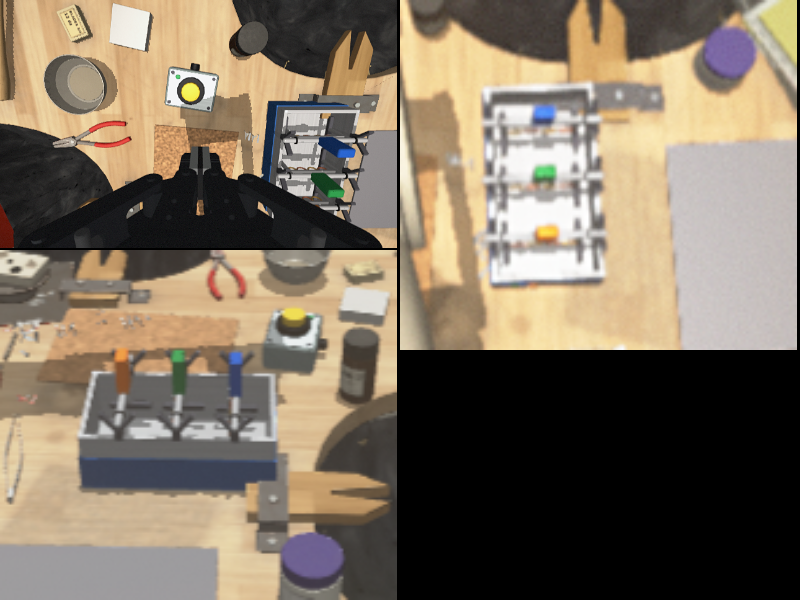

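All three frames hang in their own pairs. The button top is at (659,154). I'll move above it and press.

>>> {"name": "servo_tool", "arguments": {"plan": [[[0.014, 0.009, -0.02, 0, 0], [0.0135, 0.009, -0.035, 0, 0], [0, 0, -0.035, 0, 0], [0, 0, -0.035, 0, 0], [0, 0, -0.025, 0, 0], [0, 0, -0.015, 0, 0], [0, 0, -0.008, 0, 0], [0, 0, 0, 0, 0], [0, 0, 0, 0, 0]]]}}

```text
time: 21.55
tool_pos: [660.4, 154.5, 149.7]
tcp_rot: [-180.0, -0.1, 0.8]
ft_force: [1.3, 0.2, -0.2]
finger_gap: 0.1
grip_force: 0.0
```

>>> {"name": "servo_tool", "arguments": {"plan": [[[0, 0, -0.005, 0, 0], [0, 0, -0.005, 0, 0], [0, 0, -0.003, 0, 0], [0, 0, 0, 0, 0], [0, 0, 0, 0, 0]]]}}

```text
time: 22.05
tool_pos: [659.8, 154.5, 135.3]
tcp_rot: [-180.0, -0.0, 0.8]
ft_force: [0.1, -0.1, 2.2]
finger_gap: 0.1
grip_force: 1.2
```

>>> {"name": "servo_tool", "arguments": {"plan": [[[0, 0, -0.003, 0, 0], [0, 0, -0.002, 0, 0], [0, 0, 0, 0, 0], [0, 0, 0, 0, 0]]]}}

```text
time: 22.45
tool_pos: [659.8, 154.5, 130.3]
tcp_rot: [-180.0, -0.0, 0.8]
ft_force: [1.9, 1.0, 4.6]
finger_gap: -0.2
grip_force: 2.3
```

>>> {"name": "servo_tool", "arguments": {"plan": [[[0, 0, -0.002, 0, 0], [0, 0, 0, 0, 0], [0, 0, 0, 0, 0]]]}}

```text
time: 22.75
tool_pos: [659.9, 154.6, 129.6]
tcp_rot: [-180.0, -0.1, 0.8]
ft_force: [-4.0, 0.1, 12.8]
finger_gap: -0.2
grip_force: 6.3
```

Force is 12.8 N, well past the 5 N spring, so the button is at its stop. Holding it there.

>>> {"name": "servo_tool", "arguments": {"plan": [[[0, 0, 0, 0, 0], [0, 0, 0, 0, 0], [0, 0, 0, 0, 0], [0, 0, 0, 0, 0], [0, 0, 0, 0, 0], [0, 0, 0, 0, 0], [0, 0, 0, 0, 0], [0, 0, 0, 0, 0], [0, 0, 0, 0, 0], [0, 0, 0, 0, 0]]]}}

```text
time: 23.75
tool_pos: [659.9, 154.6, 129.6]
tcp_rot: [-180.0, -0.1, 0.8]
ft_force: [-3.7, -1.2, 12.8]
finger_gap: 0.3
grip_force: 6.3
```

>>> {"name": "servo_tool", "arguments": {"plan": [[[0, 0, 0, 0, 0], [0, 0, 0, 0, 0], [0, 0, 0, 0, 0], [0, 0, 0, 0, 0], [0, 0, 0, 0, 0], [0, 0, 0, 0, 0], [0, 0, 0, 0, 0], [0, 0, 0, 0, 0], [0, 0, 0, 0, 0], [0, 0, 0, 0, 0]]]}}

```text
time: 24.75
tool_pos: [659.9, 154.6, 129.6]
tcp_rot: [-180.0, -0.1, 0.8]
ft_force: [-3.8, -0.7, 12.5]
finger_gap: 0.2
grip_force: 6.3
```

>>> {"name": "servo_tool", "arguments": {"plan": [[[0, 0, 0, 0, 0], [0, 0, 0, 0, 0], [0, 0, 0, 0, 0], [0, 0, 0, 0, 0], [0, 0, 0, 0, 0], [0, 0, 0, 0, 0], [0, 0, 0, 0, 0], [0, 0, 0, 0, 0], [0, 0, 0, 0, 0], [0, 0, 0, 0, 0]]]}}

```text
time: 25.75
tool_pos: [659.9, 154.6, 129.6]
tcp_rot: [-180.0, -0.1, 0.8]
ft_force: [-3.6, 0.4, 12.8]
finger_gap: -0.0
grip_force: 6.3
```

>>> {"name": "servo_tool", "arguments": {"plan": [[[0, 0, 0, 0, 0], [0, 0, 0, 0, 0], [0, 0, 0, 0, 0], [0, 0, 0, 0, 0], [0, 0, 0, 0, 0], [0, 0, 0, 0, 0], [0, 0, 0, 0, 0], [0, 0, 0, 0, 0], [0, 0, 0, 0, 0], [0, 0, 0, 0, 0]]]}}

```text
time: 26.75
tool_pos: [659.9, 154.6, 129.5]
tcp_rot: [-180.0, -0.1, 0.8]
ft_force: [-3.2, -0.4, 13.5]
finger_gap: 0.2
grip_force: 6.3
```

>>> {"name": "servo_tool", "arguments": {"plan": [[[0, 0, 0, 0, 0], [0, 0, 0, 0, 0], [0, 0, 0, 0, 0], [0, 0, 0, 0, 0], [0, 0, 0, 0, 0], [0, 0, 0, 0, 0], [0, 0, 0, 0, 0], [0, 0, 0, 0, 0], [0, 0, 0, 0, 0], [0, 0, 0, 0, 0]]]}}

```text
time: 27.75
tool_pos: [659.9, 154.6, 129.6]
tcp_rot: [-180.0, -0.1, 0.8]
ft_force: [-3.1, -1.8, 13.2]
finger_gap: -0.0
grip_force: 6.3
```

>>> {"name": "servo_tool", "arguments": {"plan": [[[0, 0, 0, 0, 0], [0, 0, 0, 0, 0], [0, 0, 0, 0, 0], [0, 0, 0, 0, 0], [0, 0, 0, 0, 0], [0, 0, 0, 0, 0], [0, 0, 0, 0, 0], [0, 0, 0, 0, 0], [0, 0, 0, 0, 0], [0, 0, 0, 0, 0]]]}}

```text
time: 28.75
tool_pos: [659.9, 154.6, 129.6]
tcp_rot: [-180.0, -0.1, 0.8]
ft_force: [-4.1, -0.2, 12.2]
finger_gap: -0.2
grip_force: 6.3
```

>>> {"name": "servo_tool", "arguments": {"plan": [[[0, 0, 0, 0, 0], [0, 0, 0, 0, 0], [0, 0, 0, 0, 0], [0, 0, 0, 0, 0], [0, 0, 0, 0, 0], [0, 0, 0, 0, 0], [0, 0, 0, 0, 0], [0, 0, 0, 0, 0], [0, 0, 0, 0, 0], [0, 0, 0, 0, 0]]]}}

```text
time: 29.75
tool_pos: [659.9, 154.6, 129.6]
tcp_rot: [-180.0, -0.1, 0.8]
ft_force: [-3.2, -0.2, 13.8]
finger_gap: -0.1
grip_force: 6.3
```

>>> {"name": "servo_tool", "arguments": {"plan": [[[0, 0, 0, 0, 0], [0, 0, 0, 0, 0], [0, 0, 0, 0, 0], [0, 0, 0, 0, 0], [0, 0, 0, 0, 0], [0, 0, 0, 0, 0], [0, 0, 0, 0, 0], [0, 0, 0, 0, 0], [0, 0, 0, 0, 0], [0, 0, 0, 0, 0]]]}}

```text
time: 30.75
tool_pos: [659.9, 154.6, 129.6]
tcp_rot: [-180.0, -0.1, 0.8]
ft_force: [-3.6, -0.4, 11.6]
finger_gap: 0.0
grip_force: 6.3
```

>>> {"name": "servo_tool", "arguments": {"plan": [[[0, 0, 0, 0, 0], [0, 0, 0, 0, 0], [0, 0, 0, 0, 0], [0, 0, 0, 0, 0], [0, 0, 0, 0, 0], [0, 0, 0, 0, 0], [0, 0, 0, 0, 0], [0, 0, 0, 0, 0], [0, 0, 0, 0, 0], [0, 0, 0, 0, 0]]]}}

```text
time: 31.75
tool_pos: [659.9, 154.5, 129.6]
tcp_rot: [-180.0, -0.1, 0.8]
ft_force: [-4.7, -0.5, 12.8]
finger_gap: 0.3
grip_force: 6.3
```

Held for 9 s. Now releasing and going to blue.

>>> {"name": "servo_tool", "arguments": {"plan": [[[0, 0, 0.02, 0, 0], [0, 0, 0.035, 0, 0], [0, 0, 0.035, 0, 0], [0, 0, 0.035, 0, 0.05], [0, -0.01, 0.035, 0, 0.05], [-0.005, -0.02, 0.025, 0, 0.05], [-0.01, -0.03, 0.01, 0, 0.05], [-0.01, -0.035, 0, 0, 0.05], [-0.01, -0.035, 0, 0, 0.05], [-0.01, -0.035, 0, 0, 0.05]]]}}

```text
time: 32.75
tool_pos: [613.5, -11.7, 322.0]
tcp_rot: [-180.0, 0.1, 0.9]
ft_force: [-0.2, -0.2, -0.7]
finger_gap: 50.1
grip_force: 0.0
```

>>> {"name": "servo_tool", "arguments": {"plan": [[[-0.01, -0.025, 0, 0, 0.05], [-0.01, -0.02, 0, 0, 0.05], [-0.0045, -0.009, 0, 0, 0.05], [0, 0, 0, 0, 0.05], [0, 0, 0, 0, 0.05], [0, 0, 0, 0, 0.05]]]}}

```text
time: 33.35
tool_pos: [590.3, -63.4, 322.7]
tcp_rot: [-180.0, 0.0, 0.9]
ft_force: [0.4, -0.9, -0.4]
finger_gap: 50.3
grip_force: 0.0
```

```bash
python3 - <<'E'
from h import *
HUE['yellow']=(22,34)
snap('wrist','w6');q=sense();print(q['tool_pos'],q['tcp_rot'],q['finger_gap'])
for n in ('blue','green','orange'):print(n,[a for a in grip('w6',n,146) if a[0][4]>150])
print('yellow z60',grip('w6','yellow',60), 'expected blue px',w2px('w6',(590.5,-64.7,146)))
snap('top','t6')
cv2.imwrite('pics/v6.png',np.hstack([cv2.resize(cv2.imread('pics/w6.png'),(512,320)),cv2.resize(cv2.imread('pics/t6.png')[150:280,240:350],(271,320))]))
E
```

```text
[590.34752042 -63.41732774 322.72285581] [-1.79978923e+02  9.34252232e-03  9.19967664e-01] 49.463647544554966
blue [([265, 128, 119, 3, 234], [324.0, 129.0, 2.0, 118.0, 90.0], [643.2, -63.7, 146.0]), ([311, 189, 28, 15, 412], [324.5, 196.0, 14.0, 27.0, 90.0], [590.0, -65.0, 146.0])]
green [([310, 262, 24, 11, 223], [321.5, 267.0, 10.0, 23.0, 90.0], [526.2, -63.5, 146.0])]
orange [([308, 295, 26, 41, 988], [320.5, 315.0, 40.0, 25.0, 90.0], [477.8, -63.3, 146.0])]
yellow z60 [([92, 87, 36, 33, 875], [108.2, 102.9, 34.3, 31.7, 15.3], [659.8, 153.9, 60.0])] expected blue px [324.2 195.4]
```

View pics/v6.png

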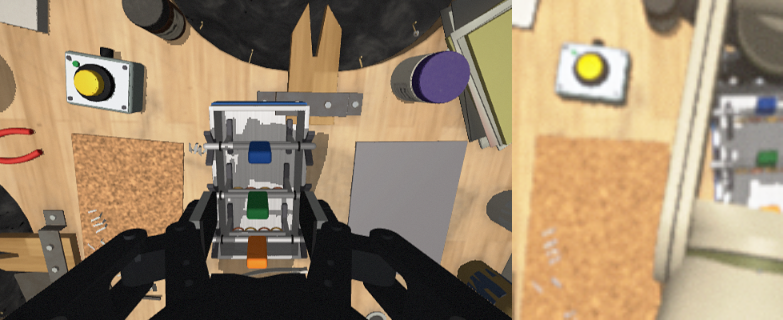

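All three frames still hang in the tank and the button is up again. The cork's near-side corners are at (72,135) and (184,143). Grasping blue.

>>> {"name": "servo_tool", "arguments": {"plan": [[[0, -0.001, -0.02, 0, 0.05], [0, 0, -0.035, 0, 0.05], [0, 0, -0.035, 0, 0.05], [0, 0, -0.022, 0, 0.05], [0, 0, -0.012, 0, 0.05], [0, 0, -0.007, 0, 0.05], [0, 0, 0, 0, 0.05], [0, 0, 0, 0, 0.05]]]}}

```text
time: 34.25
tool_pos: [590.9, -65.6, 193.4]
tcp_rot: [180.0, -0.1, 0.9]
ft_force: [-0.1, -0.3, 0.5]
finger_gap: 49.7
grip_force: 0.0
```

>>> {"name": "servo_tool", "arguments": {"plan": [[[0, 0, 0, 0, 0.01], [0, 0, 0, 0, 0.01], [0, 0, 0, 0, 0.01], [0, 0, 0, 0, 0.01], [0, 0, 0, 0, 0.01], [0, 0, 0, 0, 0.01], [0, 0, 0, 0, 0.01]]]}}

```text
time: 34.95
tool_pos: [590.8, -65.7, 193.7]
tcp_rot: [180.0, -0.1, 0.8]
ft_force: [-1.1, 0.6, 5.5]
finger_gap: 22.7
grip_force: 68.6
```

```bash
python3 - <<'E'
from h import *
print([px2w('w6',a*1.25,b*1.25,4).tolist() for a,b in ((72.5,134.5),(184,143))])
E
```

```text
[[581.3, 225.5, 4.0], [570.5, 52.8, 4.0]]
```

>>> {"name": "servo_tool", "arguments": {"plan": [[[0, 0, 0.01, 0, 0.01], [0, 0, 0.025, 0, 0.01], [0, 0, 0.035, 0, 0.01], [0, 0, 0.035, 0, 0.01], [0, 0.01, 0.03, 0, 0.01], [-0.005, 0.02, 0.009, -1, 0.01], [-0.01, 0.03, 0, -1, 0.01], [-0.01, 0.035, 0, -1, 0.01], [-0.01, 0.035, 0, -1, 0.01], [-0.01, 0.03, 0, -1, 0.01]]]}}

```text
time: 35.95
tool_pos: [544.2, 95.9, 336.2]
tcp_rot: [-180.0, 0.0, -4.2]
ft_force: [0.6, -0.1, -2.4]
finger_gap: 22.5
grip_force: 69.0
```

>>> {"name": "servo_tool", "arguments": {"plan": [[[-0.01, 0.025, 0, 0, 0.01], [-0.008, 0.02, 0, 0, 0.01], [0, 0.004, -0.01, 0, 0.01], [0, 0, -0.03, 0, 0.01], [0, 0, -0.035, 0, 0.01], [0, 0, -0.035, 0, 0.01], [0, 0, -0.03, 0, 0.01], [0, 0, -0.015, 0, 0.01], [0, 0, -0.006, 0, 0.01], [0, 0, 0, 0, 0.01]]]}}

```text
time: 36.95
tool_pos: [527.0, 143.2, 174.8]
tcp_rot: [180.0, 0.0, -4.2]
ft_force: [1.2, -0.2, -3.2]
finger_gap: 22.8
grip_force: 69.0
```

>>> {"name": "servo_tool", "arguments": {"plan": [[[0, 0, -0.004, 0, 0.01], [0, 0, -0.004, 0, 0.01], [0, 0, -0.002, 0, 0.01], [0, 0, 0, 0, 0.01], [0, 0, 0, 0, 0.01]]]}}

```text
time: 37.45
tool_pos: [527.1, 143.5, 165.2]
tcp_rot: [-180.0, -0.0, -4.2]
ft_force: [0.3, 0.4, -2.7]
finger_gap: 22.8
grip_force: 69.1
```

>>> {"name": "servo_tool", "arguments": {"plan": [[[0, 0, -0.002, 0, 0.01], [0, 0, -0.0015, 0, 0.01], [0, 0, -0.001, 0, 0.01], [0, 0, 0, 0, 0.01], [0, 0, 0, 0, 0.01]]]}}

```text
time: 37.95
tool_pos: [527.6, 143.5, 161.4]
tcp_rot: [-180.0, -0.1, -4.2]
ft_force: [-1.8, -0.8, 5.6]
finger_gap: 22.5
grip_force: 70.2
```

>>> {"name": "servo_tool", "arguments": {"plan": [[[0, 0, 0, 0, 0.05], [0, 0, 0, 0, 0.05], [0, 0, 0, 0, 0.05], [0, 0, 0, 0, 0.05], [0, 0, 0.02, 0, 0.05], [0, 0, 0.035, 0, 0.05], [0, 0, 0.035, 0, 0.05], [0, -0.01, 0.035, 0, 0.05], [0, -0.02, 0.02, 1, 0.05], [0, -0.03, 0, 1, 0.05]]]}}

```text
time: 38.95
tool_pos: [528.5, 84.0, 310.0]
tcp_rot: [-179.9, -0.4, -2.0]
ft_force: [0.8, -1.0, -0.4]
finger_gap: 49.7
grip_force: 0.0
```

>>> {"name": "servo_tool", "arguments": {"plan": [[[0, -0.035, 0, 1, 0.05], [0, -0.035, 0, 1, 0.05], [0, -0.035, 0, 1, 0.05], [-0.001, -0.025, 0, 0, 0.05], [0, -0.018, 0, 0, 0.05], [0, 0, 0, 0, 0.05], [0, 0, 0, 0, 0.05], [0, 0, 0, 0, 0.05]]]}}

```text
time: 39.75
tool_pos: [526.0, -63.8, 305.3]
tcp_rot: [-180.0, 0.0, 0.9]
ft_force: [0.6, 0.2, -0.3]
finger_gap: 50.0
grip_force: 0.0
```

```bash
python3 - <<'E'
from h import *
snap('wrist','w7');q=sense();print(q['tool_pos'],q['tcp_rot'],q['finger_gap'])
for n,z in (('blue',114),('green',146),('orange',146)):print(n,[a for a in grip('w7',n,z) if a[0][4]>150])
E
```

```text
[526.05450015 -63.66043429 305.34726848] [-1.79983306e+02  2.01597224e-03  9.01044059e-01] 49.90280701123517
blue [([67, 178, 29, 16, 398], [81.0, 185.5, 15.0, 28.0, 90.0], [527.7, 141.7, 114.0])]
green [([309, 196, 28, 13, 313], [322.5, 202.0, 12.0, 27.0, 90.0], [525.9, -63.7, 146.0])]
orange [([307, 246, 30, 38, 1004], [321.5, 264.5, 37.0, 29.0, 90.0], [473.5, -63.7, 146.0])]
```

>>> {"name": "servo_tool", "arguments": {"plan": [[[0, 0, -0.02, 0, 0.05], [0, 0, -0.035, 0, 0.05], [0, 0, -0.028, 0, 0.05], [0, 0, -0.016, 0, 0.05], [0, 0, -0.01, 0, 0.05], [0, 0, -0.004, 0, 0.05], [0, 0, 0, 0, 0.05], [0, 0, 0, 0, 0.05]]]}}

```text
time: 40.6
tool_pos: [526.7, -64.5, 193.6]
tcp_rot: [180.0, -0.1, 0.9]
ft_force: [0.8, 0.2, 0.4]
finger_gap: 50.5
grip_force: 0.0
```

>>> {"name": "servo_tool", "arguments": {"plan": [[[0, 0, 0, 0, 0.01], [0, 0, 0, 0, 0.01], [0, 0, 0, 0, 0.01], [0, 0, 0, 0, 0.01], [0, 0, 0, 0, 0.01], [0, 0, 0, 0, 0.01], [0, 0, 0, 0, 0.01]]]}}

```text
time: 41.3
tool_pos: [526.6, -64.7, 193.7]
tcp_rot: [180.0, -0.1, 0.8]
ft_force: [-1.1, 0.8, 5.4]
finger_gap: 22.5
grip_force: 68.7
```

>>> {"name": "servo_tool", "arguments": {"plan": [[[0, 0, 0.01, 0, 0.01], [0, 0, 0.025, 0, 0.01], [0, 0, 0.035, 0, 0.01], [0, 0, 0.035, 0, 0.01], [0, 0.01, 0.03, 0, 0.01], [-0.008, 0.02, 0.009, -1, 0.01], [-0.012, 0.03, 0, -1, 0.01], [-0.012, 0.035, 0, -1, 0.01], [-0.012, 0.035, 0, -1, 0.01], [-0.012, 0.03, 0, -1, 0.01]]]}}

```text
time: 42.3
tool_pos: [469.0, 96.9, 336.6]
tcp_rot: [-180.0, 0.0, -4.2]
ft_force: [0.3, 0.7, -2.3]
finger_gap: 22.6
grip_force: 69.0
```

>>> {"name": "servo_tool", "arguments": {"plan": [[[-0.012, 0.025, 0, 0, 0.01], [-0.008, 0.02, 0, 0, 0.01], [0, 0.009, -0.01, 0, 0.01], [0, 0, -0.03, 0, 0.01], [0, 0, -0.035, 0, 0.01], [0, 0, -0.035, 0, 0.01], [0, 0, -0.03, 0, 0.01], [0, 0, -0.015, 0, 0.01], [0, 0, -0.008, 0, 0.01], [0, 0, -0.005, 0, 0.01]]]}}

```text
time: 43.3
tool_pos: [449.9, 149.0, 167.6]
tcp_rot: [180.0, 0.1, -4.2]
ft_force: [-0.2, -0.0, -2.7]
finger_gap: 22.7
grip_force: 68.9
```

>>> {"name": "servo_tool", "arguments": {"plan": [[[0, 0, -0.003, 0, 0.01], [0, 0, -0.002, 0, 0.01], [0, 0, -0.0015, 0, 0.01], [0, 0, 0, 0, 0.01], [0, 0, 0, 0, 0.01]]]}}

```text
time: 43.8
tool_pos: [450.3, 149.5, 162.3]
tcp_rot: [-180.0, -0.0, -4.2]
ft_force: [0.4, 0.1, -3.2]
finger_gap: 22.6
grip_force: 69.0
```

>>> {"name": "servo_tool", "arguments": {"plan": [[[0, 0, -0.001, 0, 0.01], [0, 0, -0.001, 0, 0.01], [0, 0, 0, 0, 0.01], [0, 0, 0, 0, 0.01]]]}}

```text
time: 44.2
tool_pos: [450.9, 149.6, 161.5]
tcp_rot: [-180.0, -0.1, -4.2]
ft_force: [-1.9, -0.6, 7.0]
finger_gap: 22.6
grip_force: 70.6
```

>>> {"name": "servo_tool", "arguments": {"plan": [[[0, 0, 0, 0, 0.05], [0, 0, 0, 0, 0.05], [0, 0, 0, 0, 0.05], [0, 0, 0, 0, 0.05], [0, 0, 0.02, 0, 0.05], [0, 0, 0.035, 0, 0.05], [0, 0, 0.035, 0, 0.05], [0, -0.01, 0.035, 0, 0.05], [0.002, -0.02, 0.02, 1, 0.05], [0.002, -0.03, 0, 1, 0.05]]]}}

```text
time: 45.2
tool_pos: [455.5, 89.8, 309.1]
tcp_rot: [-179.9, -0.4, -2.0]
ft_force: [1.1, -0.5, 0.2]
finger_gap: 49.7
grip_force: 0.0
```

>>> {"name": "servo_tool", "arguments": {"plan": [[[0.002, -0.035, 0, 1, 0.05], [0.002, -0.035, 0, 1, 0.05], [0.002, -0.035, 0, 1, 0.05], [0.002, -0.025, 0, 0, 0.05], [0, -0.023, 0, 0, 0.05], [0, 0, 0, 0, 0.05], [0, 0, 0, 0, 0.05], [0, 0, 0, 0, 0.05]]]}}

```text
time: 46.0
tool_pos: [462.0, -62.9, 304.8]
tcp_rot: [-180.0, 0.0, 0.9]
ft_force: [0.3, 0.1, -0.6]
finger_gap: 49.9
grip_force: 0.0
```

```bash
python3 - <<'E'
from h import *
snap('wrist','w8');q=sense();print(q['tool_pos'],q['tcp_rot'],q['finger_gap'])
for n,z in (('blue',114),('green',114),('orange',146)):print(n,[a for a in grip('w8',n,z) if a[0][4]>150])
print(w2px('w8',(462.8,-64,146)))
E
```

```text
[462.01022685 -62.71272113 304.82785776] [-1.79982057e+02  3.77255124e-03  8.96620628e-01] 49.942257520497826
blue [([50, 99, 32, 19, 501], [65.5, 107.7, 32.1, 17.0, 5.2], [527.4, 142.1, 114.0])]
green [([63, 192, 28, 16, 347], [76.6, 199.4, 27.9, 13.3, 4.8], [451.5, 148.5, 114.0])]
orange [([309, 181, 31, 30, 854], [324.0, 195.5, 29.0, 30.0, 90.0], [467.2, -63.8, 146.0])]
[324.1 201.1]
```

>>> {"name": "servo_tool", "arguments": {"plan": [[[0, -0.001, -0.02, 0, 0.05], [0, 0, -0.035, 0, 0.05], [0, 0, -0.028, 0, 0.05], [0, 0, -0.016, 0, 0.05], [0, 0, -0.01, 0, 0.05], [0, 0, -0.003, 0, 0.05], [0, 0, 0, 0, 0.05], [0, 0, 0, 0, 0.05]]]}}

```text
time: 46.85
tool_pos: [462.7, -64.5, 194.1]
tcp_rot: [180.0, -0.1, 0.9]
ft_force: [0.6, -0.7, -0.5]
finger_gap: 50.1
grip_force: 0.0
```

>>> {"name": "servo_tool", "arguments": {"plan": [[[0, 0, 0, 0, 0.01], [0, 0, 0, 0, 0.01], [0, 0, 0, 0, 0.01], [0, 0, 0, 0, 0.01], [0, 0, 0, 0, 0.01], [0, 0, 0, 0, 0.01], [0, 0, 0, 0, 0.01]]]}}

```text
time: 47.55
tool_pos: [462.6, -64.8, 194.1]
tcp_rot: [180.0, -0.1, 0.8]
ft_force: [-0.5, 1.1, 5.6]
finger_gap: 22.5
grip_force: 68.7
```

>>> {"name": "servo_tool", "arguments": {"plan": [[[0, 0, 0.01, 0, 0.01], [0, 0, 0.025, 0, 0.01], [0, 0, 0.035, 0, 0.01], [0, 0, 0.035, 0, 0.01], [0, 0.01, 0.03, 0, 0.01], [-0.01, 0.02, 0.009, -1, 0.01], [-0.014, 0.03, 0, -1, 0.01], [-0.014, 0.035, 0, -1, 0.01], [-0.014, 0.035, 0, -1, 0.01], [-0.014, 0.03, 0, -1, 0.01]]]}}

```text
time: 48.55
tool_pos: [395.0, 96.8, 337.2]
tcp_rot: [-180.0, 0.0, -4.2]
ft_force: [0.6, 0.4, -2.4]
finger_gap: 22.4
grip_force: 68.9
```

>>> {"name": "servo_tool", "arguments": {"plan": [[[-0.0135, 0.03, 0, 0, 0.01], [-0.008, 0.02, 0, 0, 0.01], [0, 0.01, -0.01, 0, 0.01], [0, 0, -0.03, 0, 0.01], [0, 0, -0.035, 0, 0.01], [0, 0, -0.035, 0, 0.01], [0, 0, -0.03, 0, 0.01], [0, 0, -0.015, 0, 0.01], [0, 0, -0.008, 0, 0.01], [0, 0, -0.004, 0, 0.01]]]}}

```text
time: 49.55
tool_pos: [374.3, 155.1, 169.0]
tcp_rot: [180.0, 0.1, -4.2]
ft_force: [0.0, -0.7, -1.8]
finger_gap: 22.6
grip_force: 68.9
```

>>> {"name": "servo_tool", "arguments": {"plan": [[[0, 0, -0.003, 0, 0.01], [0, 0, -0.002, 0, 0.01], [0, 0, -0.0015, 0, 0.01], [0, 0, 0, 0, 0.01], [0, 0, 0, 0, 0.01]]]}}

```text
time: 50.05
tool_pos: [374.7, 155.5, 163.8]
tcp_rot: [-180.0, -0.0, -4.2]
ft_force: [-0.4, -0.6, -2.8]
finger_gap: 23.0
grip_force: 68.9
```

>>> {"name": "servo_tool", "arguments": {"plan": [[[0, 0, -0.001, 0, 0.01], [0, 0, -0.001, 0, 0.01], [0, 0, -0.001, 0, 0.01], [0, 0, 0, 0, 0.01], [0, 0, 0, 0, 0.01]]]}}

```text
time: 50.55
tool_pos: [375.1, 155.6, 161.9]
tcp_rot: [-180.0, -0.1, -4.2]
ft_force: [-4.8, -2.2, 10.9]
finger_gap: 22.6
grip_force: 70.8
```

>>> {"name": "servo_tool", "arguments": {"plan": [[[0, 0, 0, 0, 0.05], [0, 0, 0, 0, 0.05], [0, 0, 0, 0, 0.05], [0, 0, 0, 0, 0.05], [0, 0, 0.02, 0, 0.05], [0, 0, 0.035, 0, 0.05], [0, 0, 0.035, 0, 0.05], [0, 0, 0.035, 0, 0.05], [0.01, -0.03, 0.02, 0, 0.05], [0.01, -0.04, 0, 0, 0.05]]]}}

```text
time: 51.55
tool_pos: [396.0, 85.9, 309.4]
tcp_rot: [-179.9, -0.4, -3.9]
ft_force: [2.0, -0.0, -1.4]
finger_gap: 50.0
grip_force: 0.0
```

>>> {"name": "servo_tool", "arguments": {"plan": [[[0.01, -0.04, 0, 0, 0.05], [0.01, -0.04, 0, 0, 0.05], [0.01, -0.04, 0, 0, 0.05], [0.01, -0.04, 0, 0, 0.05], [0.01, -0.04, 0, 0, 0.05], [0.01, -0.03, 0, 0, 0.05], [0, 0, 0, 0, 0.05], [0, 0, 0, 0, 0.05], [0, 0, 0, 0, 0.05]]]}}

```text
time: 52.45
tool_pos: [454.3, -143.9, 305.2]
tcp_rot: [-180.0, 0.0, -4.1]
ft_force: [0.4, 0.6, -0.1]
finger_gap: 50.0
grip_force: 0.0
```

```bash
python3 - <<'E'
from h import *
snap('top','t9');snap('side','s9')
for n in ('blue','green','orange'):print(n,[a[2] for a in grip('t9',n,114) if 230<a[0][0]<330 and 150<a[0][1]<310 ])
cv2.imwrite('pics/v9.png',np.hstack([cv2.resize(cv2.imread('pics/t9.png')[150:300,180:330],(400,400)),cv2.resize(cv2.imread('pics/s9.png')[130:270,230:370],(400,400))]))
E
```

```text
blue []
green []
orange []
```

View pics/v9.png

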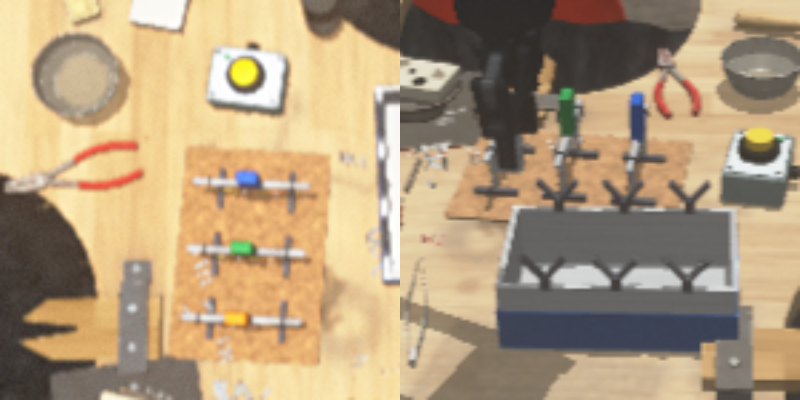

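All three frames stand upright on the cork with both feet on it, at (247,180), (242,248) and (237,319). The tank is empty and the gripper is clear, so I'm handing in.

```bash
python3 -c "
from h import *
print(r.hand_in())"
```

```text
the job is handed in; nothing more can be done
None
```

I hung all three frames in the cleaner, held the jog button at its stop for 9 s and let it come up. I then stood the frames upright on the cork board and handed the job in at about 52 s; no verdict came back.

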